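Close the tag holder on a folded tote

ROBOT

A 6-joint arm with a two-finger parallel gripper is mounted at the origin on the work surface. World frame = base frame: x ahead of the robot, y to its left, z up, the work surface at z = 0. Lengths are in m, angles in rad, forces in N, time in s.
With the tool pointing down it reaches from about 0.375 to 0.925 m from the base axis. Payload 5.7 kg.
Tool frame: the origin (TCP) lies midway between the tips of the shut fingers; the grasp point (between the pads) lies 19 mm behind it; z points along the fingers, x is the direction in which the jaws open and shut, and the axes are right-handed (so a half turn about z gives the same grasp; the last joint's range is limited). The gripper opens to 88 mm and grips with 3 to 60 N. Pads are 20 mm wide; open, the fingers measure 115 mm over their backs; the gripper's body (75 mm by 178 mm) begins 61 mm behind the grasp point.
Start: joints at [1.157, 0.359, 1.51, -0, 1.272, -0.115], TCP at [0.177, 0.573, 0.223] pointing down, gripper open.
Joint ranges: [-2.97, 2.97], [-1.01, 2.36], [0.21, 2.38], [-0.96, 4.11], [0.2, 2.71], [-2.98, 2.98]. Speed limits (rad/s): [2.39, 2.39, 3.14, 3.14, 3.14, 3.14].

INTERFACE

Orientations are given as a unit quaternion [x, y, z, w].
In Python, from bench import move_ptp, servo_line, goto_joints, move_gripper, sleep, inverse_kinematics, capture, PlanningError, close_job, spot_in, silhouettes, current_clock, current_joint_pos, current_qvel, current_joint_torque, current_position, current_orientation, current_force, current_torque, current_finger_gap gives the robot as it stands. Calls block until the motion is done:
- move_ptp(position, orientation): joint-space move of the TCP to a pose.
- servo_line(position, orientation=None, rate=0.15, contact_N=None): straight line of the TCP; orientation=None keeps the orientation; rate is the mean speed in m/s. With contact_N (N) it stops when the force on the tool has changed by that much, and returns True; else False.
- goto_joints(angles): joint-space move.
- move_gripper(opening): finger opening in m; the grip force is fixed at half the most; returns when the fingers have stopped.
- sleep(seconds).
- inverse_kinematics(position, orientation): joint angles nearest the present ones, or None.
- capture(name): name is "scene" or "top" or "wrist"; returns a dict with "image" (480x640x3 uint8, blue, green, red), "range_z" (480x640 float32, m along the optical axis (not along the pixel's ray), 0 where there is no reading), "intrinsics" (3x3 intrinsics, pixels), "R" (3x3) and "t" (3): a world point X has camera coordinates R X + t. Camera axes: x right, y down, z forward; pixel columns grow to the right and rows downward; lengths in m; the calibration is good to about 2 mm. The wrist camera is an equidistant fisheye: a pixel r from the principal point sees the ray r / f radians off the axis. A picture is of the moment at which its call begins.
A pose or a line that the arm cannot do raises PlanningError and nothing moves.
- close_job(): hands the job in, once; it reports no verdict.
Trained networks look in the newest picture that a camera, given by its name, has taken for a name from the list of things; names that differ only in an ending like _2 or _b are one class to them, and where a whole thing is asked for, a point or a joint stands for the part that bears it (a point fixed in the world has none). Each returns a list of dicts, best first, with "conf" (0 to 1); they miss things now and then, are a little off and sometimes report something else, mostly with a low value. They report only what shows in the picture. A call takes as long as a camera call.
- spot_in(camera, query): "xy" ([column, row] in pixels, amid what is visible of it).
- silhouettes(camera, query): "region" (480x640 bool, what is visible of it) and "xy" ([column, row] in pixels, amid what is visible of it).
Readings, each from a call of its own:
- current_clock(): time.
- current_joint_pos(): joint angles.
- current_qvel(): joint speeds.
- current_joint_torque(): joint torques, N m.
- current_position(): TCP position.
- current_orientation(): TCP orientation.
- current_force(): force on the tool from outside, world axes, zero at the start.
- current_torque(): the same for the moment, N m.
- current_finger_gap(): finger opening in m.
Only numpy, scipy, OpenCV 4.12 (cv2) and the standard library are available. Lean on these libraries where they do the work, as an engineer would, in place of code of your own. Each camera call takes 0.05 s, during which the arm holds its last target. There are 200 camera calls.

TASK

Close the tag holder on top of the folded blue tote: with your fingertips, fold its standing cover flap over and press it flat, then push the flap along until its free edge is tucked fully beneath the retaining lip, and leave it held there by the lip. Pick nothing up: the white tag stays lying in its holder, and the tape roll, the cutter and the scanner are left where they are.

Things in the scene. Friction and masses are not known exactly. Their poses are not given: they have to be found in the camera images.
- tote: Fixed blue folding tote, folded flat, 300 (x) x 400 (y) x 75 mm high with a light panel on top; origin at the centre of its underside, z up. A black tag holder 172 x 130 mm is built on the middle of its lid: a 3 mm floor, walls 10 mm high over the lid, a slotted hinge at its -x end and the retaining lip at its +x end. At yaw 0 the hinge end is nearest the robot. All x, y below are this body's axes
- hinge (a point): Centre of the flap's hinge axis (parallel to the tote's y), 14 mm above the tote's lid; at tote x -75 mm when the slide is at 0, and moves with the slide
- flap (a joint): Angle of the grey cover flap in rad: 0 = folded flat towards +x (a hard stop, flap level), about 1.3 = standing up. The flap is a plate 4 mm thick, 110 mm wide, reaching 125 mm from the hinge axis, centred on the axis in thickness. A spring hinge lifts it back up when it is let go (about 0.12 N m at most needed to hold it flat, about 0.15 to move it); it stays down only under the lip
- carriage (a joint): Slide of the flap's hinge in its slots in m: 0 = back (as at the start), 0.018 = fully forward (+x, towards the lip), a hard stop. Stiff: about 5 N moves it, and it stays where it is left. It does not hold the flap down
- rib (a point): Top centre of the rib on the flap's outer face (the upper face once folded; the one turned to -x while it stands): 80 mm wide, 7 mm thick along the flap, 7 mm high over the face, its middle 98.5 mm from the hinge axis. A fingertip on its hinge side can push the flap forward
- flap_edge (a point): Middle of the flap's free edge, half-way through its thickness, 125 mm from the hinge axis
- lip_edge (a point): Middle of the lower corner of the steel retaining lip's free edge, which faces the hinge. The lip is 16 mm deep, 122 mm wide, 4 mm thick; underside 20 mm and top 24 mm above the tote's lid. With the slide back the folded flap's edge stops 6 mm short of the lip and 4 mm lower than its underside; fully forward it lies 12 mm beneath. Slid forward before it is flat, the flap lands on top of the lip and is not tucked; it can be slid back
- tag_mid (a point): Centre of a loose white tag plate 75 x 54 x 5 mm lying on the floor of the holder, below where the flap folds; to be left there
- tape_mid (a point): Centre of a loose roll of brown tape lying on the tote's lid on the +y side of the holder, 100 mm across, 48 mm high; leave alone
- cutter_mid (a point): Centre of a loose grey safety cutter lying on the lid on the -y side, about 150 x 30 x 22 mm, long axis about along x; leave alone
- scanner_mid (a point): Middle, 20 mm up, of a loose grey hand scanner lying on the table at the robot's right of the tote, about 205 x 65 x 45 mm; leave alone

How it is judged:
At the end, for the whole second after the job is handed in: The flap lies within 0.065 rad of flat with its slide more than 12 mm forward (its edge at least 6 mm beneath the lip), held by the lip alone and at rest; the tag is within 20 mm of where it lay, and so are the tape, cutter and scanner (value of joint flap below 0.065 rad and value of joint carriage above 0.012 m and velocity of joint flap below 0.05 rad/s and distance of tag_mid from where it was at the start of the episode below 0.02 m and not (distance of tape_mid from where it was at the start of the episode above 0.02 m) and not (distance of cutter_mid from where it was at the start of the episode above 0.02 m) and not (distance of scanner_mid from where it was at the start of the episode above 0.02 m)); the robot touches nothing.
It fails at once if the tape roll, cutter or scanner is moved by more than 20 mm (distance of any of tape_mid, cutter_mid, scanner_mid from where it was at the start of the episode above 0.02 m).
It fails at once if the tag is moved by more than 20 mm or lifted by more than 10 mm (distance of tag_mid from where it was at the start of the episode above 0.02 m or height (world z) of tag_mid above 0.0905 m).
It also fails if it takes over 42 s, if anything falls off the work surface, if the arm or the gripper's body presses on something with over 40 N, if the wrist force passes 120 N, or if a joint passes its speed limit or range.

## Working session

There is one attempt and no reset: what is moved stays moved. The work goes in short steps, each a Python script; the robot and the scene stay as the last script left them, time stands still between calls to the robot, and variables do not carry over. Pictures are saved under pics/ and viewed, about 8 in all and at most 12, crops included, and the job is handed in when it is done.

```bash
mkdir -p pics; ls; cat > h.py <<'E'
import numpy as np, cv2
from bench import *
def back(c,u,v,z=None):
    K=c["intrinsics"];z=c["range_z"][int(v),int(u)] if z is None else z
    p=np.array([(u-K[0,2])/K[0,0]*z,(v-K[1,2])/K[1,1]*z,z]);return c["R"].T@(p-c["t"])
def cloud(c,m=None):
    K=c["intrinsics"];m=(c["range_z"]>0) if m is None else m&(c["range_z"]>0)
    v,u=np.nonzero(m);z=c["range_z"][v,u]
    return (np.c_[(u-K[0,2])/K[0,0]*z,(v-K[1,2])/K[1,1]*z,z]-c["t"])@c["R"]
E
python3 - <<'E'
from h import *
print(current_clock(),current_orientation())
for n in("top","scene"):
    c=capture(n);cv2.imwrite(f"pics/{n}0.png",c["image"])
    print(n,"cam at",-c["R"].T@c["t"])
    for q in("tote","flap","rib","flap_edge","lip_edge","hinge","tag_mid","tape_mid","cutter_mid","scanner_mid"):
        r=spot_in(n,q)
        if r:
            x=r[0]["xy"];print(q,round(r[0]["conf"],2),np.round(x),np.round(back(c,*x),3))
        else: print(q,None)
    for q in("tote","flap"):
        s=silhouettes(n,q)
        if s:
            P=cloud(c,s[0]["region"]);print("sil",q,len(P),P.min(0).round(3),P.max(0).round(3))
            if q=="tote":
                T=P[abs(P[:,2]-.075)<.006];print(len(T),cv2.minAreaRect((T[:,:2]*1000).astype(np.float32)))
            else:
                m=P.mean(0);w=np.linalg.svd(P-m,full_matrices=False)[2];print(m,w)
E
```

```text
pics
0.0 [ 8.04485580e-01  5.93971483e-01 -7.90282863e-04  4.52929600e-04]
top cam at [ 0.41448238 -0.13463582  1.20782058]
tote 0.75 [193. 263.] [0.512 0.1   0.087]
flap 0.96 [182. 280.] [0.474 0.105 0.155]
rib 0.55 [182. 280.] [0.473 0.106 0.151]
flap_edge 0.66 [182. 280.] [0.474 0.105 0.153]
lip_edge 0.97 [194. 264.] [0.509 0.099 0.084]
hinge 0.95 [186. 282.] [0.469 0.098 0.15 ]
tag_mid 0.7 [194. 255.] [0.53  0.099 0.081]
tape_mid 0.68 [104. 274.] [0.487 0.28  0.082]
cutter_mid 0.92 [268. 282.] [ 0.477 -0.055  0.099]
scanner_mid 0.94 [501. 263.] [ 0.53  -0.545  0.042]
sil tote 24769 [ 0.353 -0.115 -0.006] [0.7   0.31  0.206]
21173 ((520.0137329101562, 98.75738525390625), (400.2923278808594, 300.0824890136719), 84.11375427246094)
sil flap 1862 [0.438 0.047 0.088] [0.505 0.16  0.206]
[0.47238933 0.10298827 0.15144969] [[-0.4268603   0.05715239 -0.90250977]
 [ 0.10912975  0.99396296  0.01132863]
 [-0.89770874  0.09365492  0.43052035]]
scene cam at [ 1.4506842  -0.36201034  1.24624341]
tote 0.65 [397. 231.] [0.593 0.064 0.088]
flap 0.75 [398. 172.] [0.489 0.091 0.183]
rib 0.93 [400. 176.] [0.476 0.104 0.15 ]
flap_edge 0.74 [144. 279.] [ 0.567 -0.545  0.049]
lip_edge 0.9 [399. 231.] [0.596 0.067 0.091]
hinge 0.81 [400. 176.] [0.476 0.105 0.15 ]
tag_mid 0.9 [400. 205.] [0.513 0.101 0.086]
tape_mid 0.61 [448. 181.] [0.458 0.251 0.081]
cutter_mid 0.58 [337. 206.] [ 0.493 -0.058  0.1  ]
scanner_mid 0.79 [143. 277.] [ 0.557 -0.549  0.045]
sil tote 14854 [ 0.276 -0.115 -0.005] [0.692 0.345 0.208]
9717 ((519.542724609375, 99.61927795410156), (401.8122863769531, 309.3535461425781), 84.03573608398438)
sil flap 758 [0.44  0.047 0.085] [0.506 0.16  0.207]
[0.47428095 0.10259097 0.14988375] [[-0.42216794  0.02652601 -0.90612946]
 [-0.09791864 -0.99505778  0.01649123]
 [-0.90121372  0.09568903  0.42267888]]
```

View pics/top0.png

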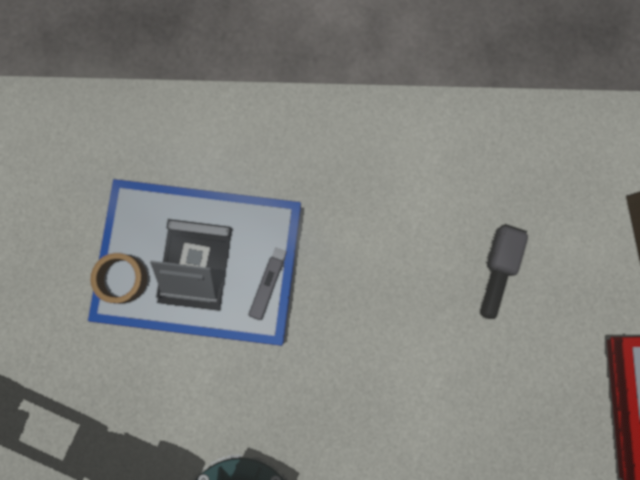

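View pics/scene0.png

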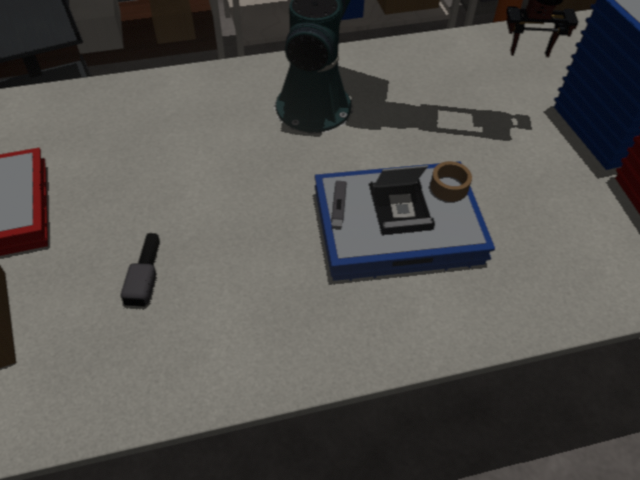

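The pictures agree with the numbers. The tote is centred near (0.520, 0.099) with a yaw of about -6.1°. The flap stands at px (183, 282) in the top view, with the lip at (198, 228), the tape at (118, 278) and the cutter at (265, 285). I'll approach behind the flap with the fingers closed, then fold it along an arc.

```bash
cat >> h.py <<'E'
from scipy.spatial.transform import Rotation as Ro
YAW=np.radians(-6.0);C0=np.array([.520,.099]);ex=np.array([np.cos(YAW),np.sin(YAW)])
X=np.array([-np.sin(YAW),np.cos(YAW),0]);Z=np.array([0,0,-1.]);Q=Ro.from_matrix(np.c_[X,np.cross(Z,X),Z]).as_quat()
def W(xt,z): return np.r_[C0+ex*xt,z]
HX,HZ,w=-.075,.089,.010
def arc(th,r=.068):
    return W(HX+r*np.cos(th)-.002*np.sin(th)-w, HZ+r*np.sin(th)+.002*np.cos(th))
E
python3 - <<'E'
from h import *
move_gripper(0)
move_ptp(W(-.090,.27),Q)
servo_line(W(-.090,.157),rate=.2)
print(current_clock(),current_position(),current_force(),current_finger_gap())
for th in np.linspace(1.25,.06,9):
    servo_line(arc(th),rate=.12)
    print(round(th,2),current_force().round(1),current_clock())
for n in("scene","top"):
    c=capture(n);cv2.imwrite(f"pics/{n}1.png",cv2.resize(c["image"][130:380,60:460] if n=="top" else c["image"][80:330,250:570],None,fx=2 if n=="top" else 2.4,fy=2 if n=="top" else 2.4))
E
```

```text
5.2833 [0.43099632 0.10878436 0.15742713] [ 0.06929642 -0.21005052  0.44044545] 0.0006083267158788228
1.25 [-0.4 -0.2  0.4] 5.6417
1.1 [-1.2  0.6  0. ] 5.8917
0.95 [0.1 0.7 0.1] 6.1417
0.8 [-0.  -0.3 -0.5] 6.3917
0.66 [0.3 0.2 0.6] 6.6417
0.51 [-0.7 -0.6  0.5] 6.8917
0.36 [0.1 0.4 1.2] 7.1417
0.21 [-0.5  0.4  0.8] 7.3917
0.06 [-0.3 -0.2  0.9] 7.6417
```

View pics/scene1.png

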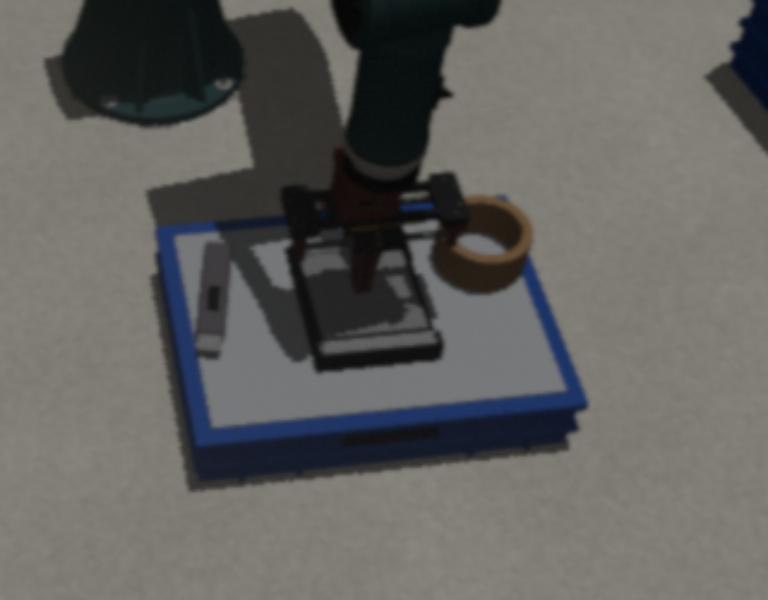

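The finger at px (365, 285) holds the grey flap nearly level. Its edge at row ~335 stops just short of the lip, and the tape and cutter haven't been touched. Next I press it flat and slide it.

```bash
python3 - <<'E'
from h import *
p=current_position();
hit=servo_line(p-[0,0,.012],rate=.02,contact_N=8)
p=current_position();print("press",hit,p,current_force().round(1),current_clock())
# slide forward to the rib and on
e=np.r_[ex,0]
for i in range(12):
    p0=current_position()
    h=servo_line(np.r_[(p+e*.005*(i+1))[:2],p[2]],rate=.03,contact_N=25)
    q=current_position();print(i,h,round((q-p)@e*1000,1),round(q[2],4),current_force().round(1),round(float(current_force()@e),1))
    if h: break
print(current_clock())
for n in("scene","top"):
    c=capture(n);cv2.imwrite(f"pics/{n}2.png",cv2.resize(c["image"][130:330,80:340] if n=="top" else c["image"][130:290,300:510],None,fx=3,fy=3,interpolation=3))
E
```

```text
press True [0.5032162  0.10083223 0.08975357] [-2.7  0.8 12.8] 8.1417
0 False 4.2 0.0901 [-3.9  0.6 10.1] -4.0
1 False 9.0 0.0901 [-3.9 -0.  10.4] -3.9
2 False 14.0 0.0901 [-3.4 -0.5 10.6] -3.3
3 False 18.5 0.09 [-4.8  0.2 11.1] -4.8
4 False 21.6 0.0896 [-7.7  1.4 13.1] -7.8
5 False 26.5 0.0895 [-8.   0.6 10.9] -8.0
6 False 32.0 0.0895 [-6.8 -0.4 10.9] -6.8
7 False 37.4 0.0895 [-5.5 -0.1  9. ] -5.4
8 False 42.8 0.0895 [-5.3  0.3  8.1] -5.3
9 False 44.4 0.0888 [-10.6   1.8  10.2] -10.7
10 False 44.5 0.0877 [-18.4   2.9  13.6] -18.6
11 False 44.7 0.0874 [-28.5   3.8  23.7] -28.8
11.95
```

View pics/scene2.png

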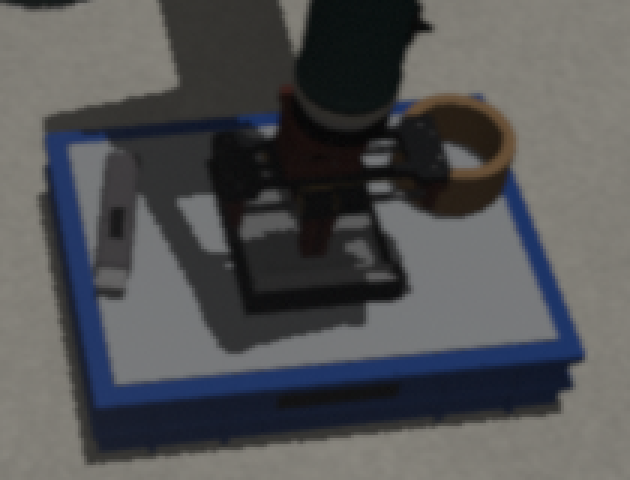

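The run ended on the hard stop at 44.5 mm of travel: the rib was met near 22–26 mm, then it slid about 18–20 mm. The picture shows the flap edge running beneath the lip near px (325, 290). I'll ease the load, lift, retreat and check.

```bash
python3 - <<'E'
from h import *
e=np.r_[ex,0]
p=current_position();servo_line(p-e*.001+[0,0,.0015],rate=.03)
print(current_force().round(1))
p=current_position();servo_line(p+[0,0,.15],rate=.12)
print(current_force().round(1))
move_ptp([.25,.5,.3],Q)
ls=[]
for n in("scene","top"):
    c=capture(n);cv2.imwrite(f"pics/{n}3.png",cv2.resize(c["image"][170:330,80:310] if n=="top" else c["image"][130:290,300:510],None,fx=3,fy=3,interpolation=3))
    P=cloud(c);d=(P[:,:2]-C0);x=d@ex;y=d@np.array([-ex[1],ex[0]])
    for a in np.arange(-.08,.085,.01):
        m=(abs(x-a)<.005)&(abs(y)<.04);print(n,round(a,3),m.sum(),np.median(P[m,2]).round(4) if m.any() else None)
    for q in("tape_mid","cutter_mid","scanner_mid"):
        r=spot_in(n,q)
        if r:print(q,r[0]["conf"],back(c,*r[0]["xy"]).round(3))
print(current_clock())
E
```

```text
[-1.3  0.2  8.7]
[-0.5 -0.2 -0.3]
scene -0.08 65 0.0804
scene -0.07 7 0.0853
scene -0.06 70 0.0955
scene -0.05 106 0.0936
scene -0.04 87 0.0932
scene -0.03 93 0.0941
scene -0.02 88 0.0944
scene -0.01 93 0.0949
scene -0.0 96 0.0946
scene 0.01 86 0.0945
scene 0.02 99 0.0955
scene 0.03 54 0.0983
scene 0.04 126 0.1006
scene 0.05 89 0.0978
scene 0.06 102 0.1007
scene 0.07 224 0.0956
scene 0.08 174 0.0791
tape_mid 0.63 [0.457 0.243 0.076]
cutter_mid 0.84 [ 0.489 -0.058  0.101]
scanner_mid 0.73 [ 1.451 -0.362  1.246]
top -0.08 193 0.0777
top -0.07 196 0.0778
top -0.06 205 0.0927
top -0.05 195 0.0917
top -0.04 192 0.0911
top -0.03 195 0.0914
top -0.02 196 0.0917
top -0.01 194 0.0924
top -0.0 195 0.0926
top 0.01 192 0.0929
top 0.02 194 0.093
top 0.03 198 0.0938
top 0.04 199 0.0998
top 0.05 189 0.0942
top 0.06 201 0.0984
top 0.07 189 0.0984
top 0.08 118 0.075
tape_mid 0.89 [0.486 0.28  0.078]
cutter_mid 0.89 [ 0.472 -0.052  0.097]
scanner_mid 0.55 [ 0.533 -0.547  0.044]
16.3833
```

View pics/top3.png

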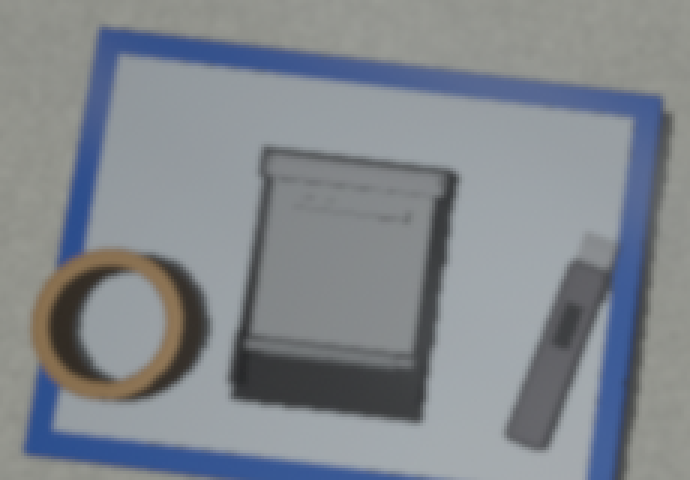

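View pics/scene3.png

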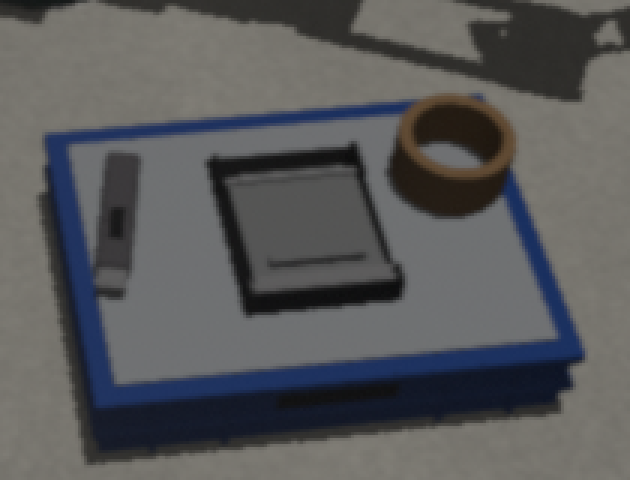

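The flap lies nearly level, with a slope of about 0.03 rad against the lip. Its rib is at tote x ≈ 0.04 (41.5 mm expected when fully forward) and the lip shows whole above its edge. The other objects are unmoved, so I'm handing in.

```bash
python3 -c "
from bench import *
close_job();print(current_clock())"
```

```text
the job is handed in; nothing more can be done
the job is handed in; nothing more can be done
```

The tag holder is closed, and I handed the job in a little after 16.4 s on the robot's clock (limit 42 s). With closed fingers I folded the flap over, pressed it flat with about 10 N, and pushed on its rib until the slide reached its hard stop. Then I lifted off and retreated.

**Flap:** after release it stayed down under the lip, tilted about 0.03 rad (limit 0.065). The rib was at tote x ≈ 0.04 m, where 0.0415 m means fully forward. The lip covered the flap's edge in both pictures.

**Other objects:** the top camera put the tape, cutter and scanner within about 6 mm of where they started. The tag is hidden under the flap, so I couldn't check it directly; nothing reached into the holder floor.

**Disagreement:** the scene camera's last scanner reading was invalid because that pixel had no depth. The top camera showed the scanner in place.

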